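# Start the jack spindle in its threaded boss

### The job

The spindle of the bench support jack stands loose in its threaded boss, the thread not yet caught. Take it by its knurled head, turn it backward (counter-clockwise from above) until you feel it drop off the thread's end, no more than a quarter turn beyond, let it sit down, then turn it forward (clockwise) one full turn, give or take a quarter, so that it is started. Do not lift it out or tip it, leave the spanner, grease tin and tube offcut where they lie, and finish while still gripping the head, holding the spindle started.

Things in the scene. Friction and masses are not known exactly. Their poses are not given: they have to be found in the camera images.
- spindle_head (a point): Centre of the steel spindle's round knurled head: 44 mm diameter, 30 mm high (15 mm above and below this point), low dome 19 mm wide, 5 mm high on top. z is the spindle's axis, up; x points to the notch. Grip it from above across any diameter. Height above jack_mouth: 57 to 60 mm at the start, 54.5 mm just after the drop, 48.5 mm after one turn forward.
- spindle_notch (a point): Witness notch in the top face of the head, a dark groove 9 mm long; this point is 18 mm from the spindle's axis, 15 mm above the head's centre. It shows how far the spindle has turned, not where the thread begins.
- spindle: The loose spindle, 0.68 to 0.92 kg; origin at the lower end of its axis, 123 mm below the head's centre. It stands by itself: a plain 24 mm end hangs in the boss's guide bore (0.3 mm play each side), its right-hand thread (32 mm, pitch 6 mm) rests on the boss's thread. Turned backward it climbs 6 mm per turn, passes the thread's end within the first half turn and drops 6 mm.
- jack_mouth (a point): Centre of the mouth of the threaded boss, 92 mm above the bench, axis vertical, 65 mm outside. Square 140 mm foot, bolted down, foot bolts 22 mm high; x, y are square to its sides. The thread's end is hidden inside. In a firm grip the spindle hangs instead of dropping: the grip takes its weight, lower it. Turned forward from there it engages, descends 6 mm per turn, about 1 mm axial play.
- spanner: Loose steel spanner, 215 mm long, 43 mm wide, 10 mm high, lying flat to the left of the jack; origin at its middle on the underside, x along it. Leave it alone.
- tin_center (a point): Centre of a closed grease tin, 77 mm diameter, 60 mm high, standing to the right of the jack. Leave it alone.
- offcut_center (a point): Centre of a loose offcut of rectangular steel tube, 120 mm long (its x), 60 mm wide, 40 mm high, to the right of the jack. Leave it alone.
Not all that is in view belongs to the job. Leave any turquoise or yellow look-alike of the spindle alone.

How it is judged (in metres and radians):
On the way:
1. turned back past the thread's end (by less than about 95 degrees) and dropped to rest there (y of spindle_notch in the frame of jack_mouth above 0 m and x of spindle_notch in the frame of jack_mouth above -0.0022 m and z of spindle_head in the frame of jack_mouth between 0.0531 and 0.0569 m), for 0.1 s.
At the end, for the whole second after the job is handed in: The spindle is engaged one turn (to within a quarter turn) past the drop, its head 46 to 51 mm above the boss's mouth, upright within 4 degrees and at rest, and the fingers still grip it with more than 5 N (x of spindle_notch in the frame of jack_mouth above -0.001 m and z of spindle_head in the frame of jack_mouth between 0.0458 and 0.0513 m and horizontal distance between spindle_head and jack_mouth below 0.004 m and angle between spindle_head's own z axis and vertical below 0.07 rad and contact force between the fingers and spindle above 5 N and linear speed of spindle below 0.01 m/s); the arm keeps its last pose, push and grip.
It fails at once if spindle turned forward before it has dropped, or carried more than about 100 degrees back beyond the drop (x of spindle_notch in the frame of jack_mouth below -0.0037 m and y of spindle_notch in the frame of jack_mouth above 0.0125 m and z of spindle_head in the frame of jack_mouth above 0.055 m).
It fails at once if spindle lifted off the thread (z of spindle_head in the frame of jack_mouth above 0.0665 m).
It fails at once if spindle tipped (angle between spindle_head's own z axis and vertical above 0.15 rad).
It fails at once if spanner, grease tin or offcut moved more than 15 mm (distance of any of spanner, tin_center, offcut_center from where it was at the start of the episode above 0.015 m).
It also fails if it takes over 61 s, if anything falls off the work surface, if the arm or the gripper's body presses on something with over 40 N, if the wrist force passes 120 N, or if a joint passes its speed limit or range.

### The arm

A 6-joint arm with a two-finger parallel gripper is mounted at the origin on the work surface. World frame = base frame: x ahead of the robot, y to its left, z up, the work surface at z = 0. Lengths are in m, angles in degrees, forces in N, time in s.
With the tool pointing down it reaches from about 0.4 to 0.825 m from the base axis. Payload 7 kg.
Tool frame: the origin (TCP) lies at the very end of the fingers, on their centre line; the grasp point (between the pads) lies 19 mm behind it (ctrl.pinch_z is the distance from the TCP to the grasp point, in m); z points along the fingers, x is the direction in which the jaws open and shut, and the axes are right-handed (so a half turn about z gives the same grasp; the last joint's range is limited). The gripper opens to 88 mm and grips with 3 to 60 N. Pads are 19 mm wide; open, the fingers measure 130 mm over their backs; the gripper's body (78 mm by 193 mm) begins 47 mm behind the grasp point.
Start: joints at [91.622, 20.546, 0.682, 0, -70.136, -16.507], TCP at [0.173, 0.652, 0.227] pointing down, gripper open.
Joint ranges: [-176.03, 176.03], [-82.01, 121.73], [-58.28, 71.71], [-173.87, 95.51], [-174.79, -0.11], [-173.66, 173.66]. Speed limits (degrees/s): [136.94, 136.94, 172.46, 180, 180, 180].

### API

Orientations are given as [roll, pitch, yaw] about the fixed x, y, z axes, in that order (R = Rz(yaw) Ry(pitch) Rx(roll)).
In Python, from plant import ctrl gives the robot as it stands.
- The arm moves only by the tool carry_out, never from a script. Its argument "increments" is a list of rows, each a list of 7 numbers: the turn, a rotation vector about the world's x, y, z in degrees, then the shift along the world's x, y, z in mm, then the closure, from 0 (fully open) to 1 (shut). In form: [[ax, ay, az, dx, dy, dz, grip], ...]. A call has 1 to 20 rows; each row is the pose to reach, as a shift and turn from the pose commanded when the call began; what a row does not reach only later rows make up. A row lasts 1/8 s, in which the tool goes at most 62.5 mm and 10.7 degrees, less where a joint would pass 70% of its speed; a pose out of reach is approached as far as the arm can. A call with a gripper value outside its range is refused whole. The fingers move at their own pace and stop on an object; the grip force is fixed at half the most. Time passes only in rows, so rows that repeat a pose let the fingers close. It gives the time, the measured TCP pose, the force and the opening at its end, in the units of the state.
- ctrl.get_obs(): the state, without advancing time (a new reading comes with each control period).
- ctrl.snapshot(name): name is "side" or "top"; returns a dict with "pixels" (384x512x3 uint8, blue, green, red), "intrinsics" (3x3 intrinsics, pixels), "dist" ([k1, k2, p1, p2, k3] as OpenCV has them; the pictures are not rectified), "rvec" (rotation vector, rad) and "tvec" (3), from world to camera coordinates, as OpenCV has them. Camera axes: x right, y down, z forward; pixel columns grow to the right and rows downward; lengths in m; the calibration is good to about 2 mm. A picture is of the moment at which its call begins. There is no depth.
- ctrl.close_job(): hands the job in, once; it reports no verdict.
Trained networks look in a picture, given as the dict that the camera call returned (one of the last four; its "shot" number tells which), for a name from the list of things; names that differ only in an ending like _2 or _b are one class to them, and where a whole thing is asked for, a point or a joint stands for the part that bears it (a point fixed in the world has none). Each returns a list of dicts, best first, with "confidence" (0 to 1); they miss things now and then, are a little off and sometimes report something else, mostly with a low value. They report only what shows in the picture. A call takes as long as a camera call. They do not tell look-alikes from the thing itself.
- ctrl.search_frame(picture, label): "centre" ([x, y, z] in m, in world coordinates, good to about 4 mm: the middle of the surface that is visible of it).
- ctrl.outline_of(picture, label): "pixels" (384x512 bool, what is visible of it).
The state is a dict: "clock": time; "joint_pos": joint angles; "qvel": joint speeds; "tau": joint torques, N m; "tool_pos": TCP position; "orientation": TCP orientation; "force": force on the tool from outside, world axes, zero at the start; "moment": the same for the moment, N m; "opening": finger opening in m.
Only numpy, scipy, OpenCV 4.12 (cv2) and the standard library are available. Lean on these libraries where they do the work, as an engineer would, in place of code of your own. Each camera call takes 0.05 s, during which the arm holds its last target. There are 200 camera calls.

## Working session

There is one attempt and no reset: what is moved stays moved. The work goes in short steps, Python scripts to look and compute and a tool call to move; the robot and the scene stay as the last step left them, time stands still between calls to the robot, and variables do not carry over. Pictures are saved under pics/ and viewed, about 8 in all and at most 12, crops included, and the job is handed in when it is done.

Besides the shell and the picture viewer there is one more tool, called after "Emit:" in YAML: its name, and indented under it one key for each argument. carry_out: Moves the arm, as the interface text tells. Its arguments: {"type":"object","properties":{"increments":{"type":"array"}},"required":["increments"]}

```bash
mkdir -p pics
cat > h.py <<'E'
import numpy as np, cv2
from plant import ctrl
def proj(p,P):
    return cv2.projectPoints(np.array(P,float).reshape(-1,1,3),np.array(p["rvec"]),np.array(p["tvec"]),np.array(p["intrinsics"]),np.array(p["dist"]))[0].reshape(-1,2)
def onplane(p,uv,z):
    n=cv2.undistortPoints(np.array(uv,float).reshape(-1,1,2),np.array(p["intrinsics"]),np.array(p["dist"])).reshape(-1,2)
    R=cv2.Rodrigues(np.array(p["rvec"]))[0]; c=-R.T@np.array(p["tvec"]).ravel()
    d=np.c_[n,np.ones(len(n))]@R
    return c+d*((z-c[2])/d[:,2])[:,None]
E
python3 - <<'E'
from h import *
np.set_printoptions(precision=4,suppress=True)
ims=[]
for n in("top","side"):
    p=ctrl.snapshot(n); ims.append(p["pixels"])
    R=cv2.Rodrigues(np.array(p["rvec"]))[0]; print(n,"cam",-R.T@np.array(p["tvec"]).ravel())
    for l in("spindle_head","spindle_notch","spindle","jack_mouth","spanner","tin_center","offcut_center"):
        for d in ctrl.search_frame(p,l)[:3]:
            print(l,round(d["confidence"],2),np.array(d["centre"]),proj(p,d["centre"])[0])
    cv2.imwrite(f"pics/{n}0.png",p["pixels"])
print(ctrl.get_obs()); print(ctrl.pinch_z)
E
```

```text
top cam [0.4369 0.007  1.351 ]
spindle_head 0.77 [0.4558 0.0526 0.1343] [245.7271 230.8773]
spindle_head 0.48 [0.6989 0.0448 0.1354] [249.6363 146.9657]
spindle_head 0.45 [0.5721 0.0402 0.1707] [250.2978 188.9235]
spindle_notch 0.72 [0.6983 0.0461 0.1372] [249.1682 147.0325]
spindle_notch 0.67 [0.5779 0.0411 0.1658] [250.0518 187.0659]
spindle_notch 0.66 [0.4503 0.0591 0.1367] [243.3808 232.7808]
spindle 0.69 [0.4507 0.0539 0.1367] [245.2119 232.6595]
spindle 0.66 [0.7    0.0481 0.138 ] [248.4792 146.3908]
jack_mouth 0.75 [0.5666 0.0373 0.013 ] [252.5153 196.3539]
spanner 0.82 [0.479  0.3623 0.0074] [149.1551 223.0513]
tin_center 0.95 [ 0.4359 -0.3066  0.0602] [365.5505 239.1761]
side cam [ 0.4663 -0.7734  0.7726]
spindle_head 0.76 [0.5749 0.0268 0.1526] [265.7743 176.389 ]
spindle_head 0.71 [0.4459 0.0464 0.1023] [215.4723 189.9668]
spindle_head 0.65 [0.6945 0.0349 0.1112] [310.2802 184.4287]
spindle_notch 0.73 [0.6963 0.0376 0.1129] [310.8009 183.245 ]
spindle_notch 0.66 [0.448  0.0468 0.1003] [216.316  190.4114]
spindle_notch 0.61 [0.5762 0.0291 0.149 ] [266.1477 176.9368]
spindle
[... 242 characters left out ...]
17 -0.3333  0.0568] [219.7388 328.2576]
tin_center 0.27 [ 0.6265 -0.3194  0.0382] [308.84   319.6332]
offcut_center 0.8 [ 0.6254 -0.3228  0.0409] [308.7577 320.372 ]
offcut_center 0.31 [0.5745 0.0281 0.1494] [265.5303 177.0907]
{'clock': 0.8, 'joint_pos': array([ 91.6233,  20.5448,   0.6797,  -0.0015, -70.1359, -16.5054]), 'qvel': array([ 0.1122,  0.0795, -0.0581, -0.037 ,  0.0086, -0.0739]), 'tau': array([  0.    , -58.2277,  29.3287,   7.0021,   0.0126,  -0.    ]), 'tool_pos': array([0.1734, 0.6523, 0.2266]), 'orientation': array([ 179.999 ,   -0.0014, -104.8825]), 'force': array([0.234 , 0.3188, 0.6756]), 'moment': array([-0.0451,  0.0039, -0.0099]), 'opening': 0.08758680538722462}
0.0188
```

View pics/top0.png

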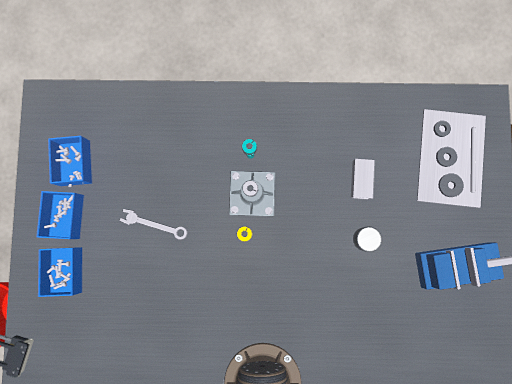

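View pics/side0.png

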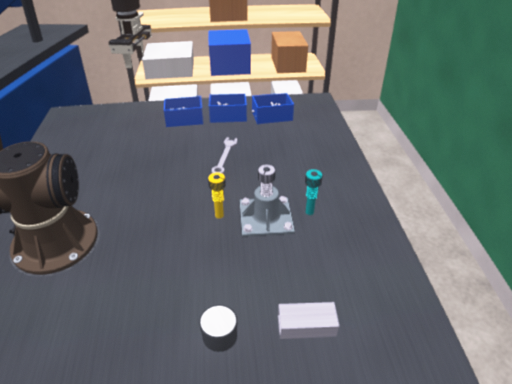

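Top view: the jack is at about (252,193) with the steel spindle head at (250,188). The look-alikes are turquoise (249,147) and yellow (245,234), the spanner is at left, and the tin (369,239) and offcut (364,178) are at right. Next I'll zoom in on the head.

Run:
```python
from h import *
np.set_printoptions(precision=4,suppress=True)
p=ctrl.snapshot("top"); q=ctrl.snapshot("side")
a=cv2.resize(p["pixels"][164:220,224:280],(560,560),interpolation=cv2.INTER_CUBIC)
b=cv2.resize(q["pixels"][160:190,252:282],(240,240),interpolation=cv2.INTER_CUBIC)
im=np.zeros((560,800,3),np.uint8); im[:,:560]=a; im[:240,560:]=b
cv2.imwrite("pics/z1.png",im)
for pp in(p,q):
  for l in("spindle_head","jack_mouth"):
    for d in ctrl.outline_of(pp,l)[:4]:
        ys,xs=np.nonzero(d["pixels"]); print(l,d["confidence"],xs.mean(),ys.mean(),xs.min(),xs.max(),ys.min(),ys.max(),len(xs), onplane(pp,[[xs.mean(),ys.mean()]],.16))
print(proj(p,[[.57,.04,.1655],[.58,.04,.1655],[.57,.05,.1655]]))
```

```text
spindle_head 0.74 250.07608695652175 188.34782608695653 243 257 181 196 184 [[0.575  0.0411 0.16  ]]
spindle_head 0.7 249.02283105022832 147.2785388127854 242 256 139 157 219 [[0.6927 0.0458 0.16  ]]
spindle_head 0.55 244.03821656050957 232.9936305732484 238 250 226 240 157 [[0.4495 0.0563 0.16  ]]
jack_mouth 0.95 251.88589449541286 193.2952981651376 230 274 171 215 1744 [[0.561  0.0359 0.16  ]]
spindle_head 0.91 217.206008583691 192.362660944206 209 224 174 217 466 [[ 0.4515 -0.0335  0.16  ]]
spindle_head 0.82 312.3399602385686 189.16699801192843 306 322 170 214 503 [[ 0.6789 -0.0431  0.16  ]]
spindle_head 0.71 265.9896373056995 178.75906735751295 258 274 166 194 386 [[0.573  0.0077 0.16  ]]
jack_mouth 0.56 265.7283582089552 214.31641791044777 240 293 187 235 2010 [[ 0.557  -0.1202  0.16  ]]
[[250.408  189.8795]
 [250.4568 186.34  ]
 [246.8433 189.841 ]]
```

View pics/z1.png

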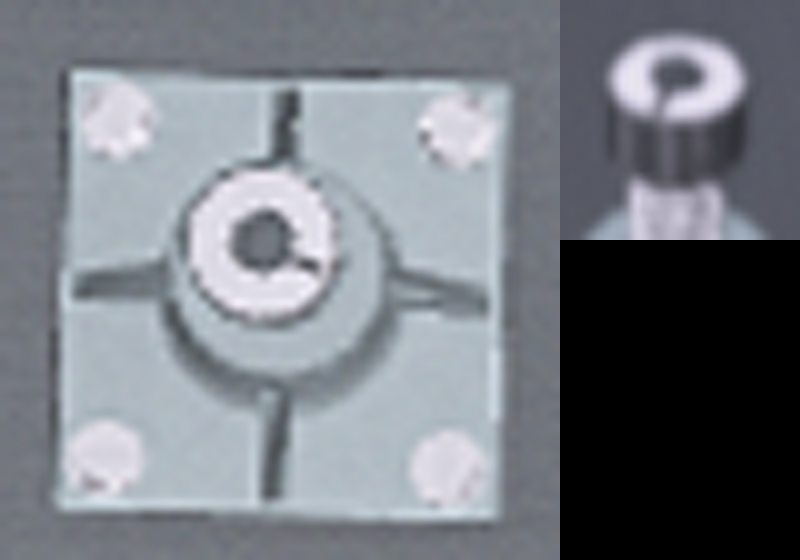

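The notch points at about -112° world (toward -y, slightly -x), and the foot's yaw is about -2°. The head is at about (0.575, 0.041). I'll go above it with j6 near -60° so the wrist has room both ways.

Emit:
carry_out:
  increments:
    - [0, 0, -7, 20, -30, 0, 0]
    - [0, 0, -14, 42, -64, 0, 0]
    - [0, 0, -22, 67, -102, 0, 0]
    - [0, 0, -30, 92, -140, 0, 0]
    - [0, 0, -38, 117, -178, 0, 0]
    - [0, 0, -46, 141, -214, 0, 0]
    - [0, 0, -54, 166, -252, 0, 0]
    - [0, 0, -62, 190, -289, 0, 0]
    - [0, 0, -70, 215, -326, 0, 0]
    - [0, 0, -78, 239, -364, 0, 0]
    - [0, 0, -86, 264, -401, 0, 0]
    - [0, 0, -94, 288, -438, 0, 0]
    - [0, 0, -102, 313, -476, 0, 0]
    - [0, 0, -110, 338, -513, 0, 0]
    - [0, 0, -118, 362, -550, 0, 0]
    - [0, 0, -126, 387, -588, -10, 0]
    - [0, 0, -131, 402, -611, -20, 0]
    - [0, 0, -131, 402, -611, -20, 0]
    - [0, 0, -131, 402, -611, -20, 0]
    - [0, 0, -131, 402, -611, -20, 0]

```text
clock: 3.6
tool_pos: [0.5753, 0.0421, 0.2071]
orientation: [179.9, 0.0, 124.2]
force: [0.5, -0.8, 0.0]
opening: 0.0877
```

Run:
```python
from h import *
np.set_printoptions(precision=4,suppress=True)
o=ctrl.get_obs(); print({k:np.array(o[k]) for k in("clock","joint_pos","tool_pos","orientation","force","opening")})
p=ctrl.snapshot("top"); q=ctrl.snapshot("side")
for z in(.0,.012,.02): print(z,onplane(p,[[251.9,193.2]],z))
a=cv2.resize(p["pixels"][159:224,219:284],(400,400),interpolation=cv2.INTER_CUBIC)
b=cv2.resize(q["pixels"][140:205,233:298],(400,400),interpolation=cv2.INTER_CUBIC)
cv2.imwrite("pics/z2.png",np.hstack([a,b]))
```

```text
{'clock': array(3.6), 'joint_pos': array([ 23.6057,  12.1209, -13.686 ,   0.0006, -64.141 , -79.3962]), 'tool_pos': array([0.5753, 0.0421, 0.2071]), 'orientation': array([179.9488,   0.0101, 124.2098]), 'force': array([ 0.4826, -0.8213,  0.0293]), 'opening': array(0.0877)}
0.0 [[0.578  0.0397 0.    ]]
0.012 [[0.5767 0.0394 0.012 ]]
0.02 [[0.5759 0.0392 0.02  ]]
```

View pics/z2.png

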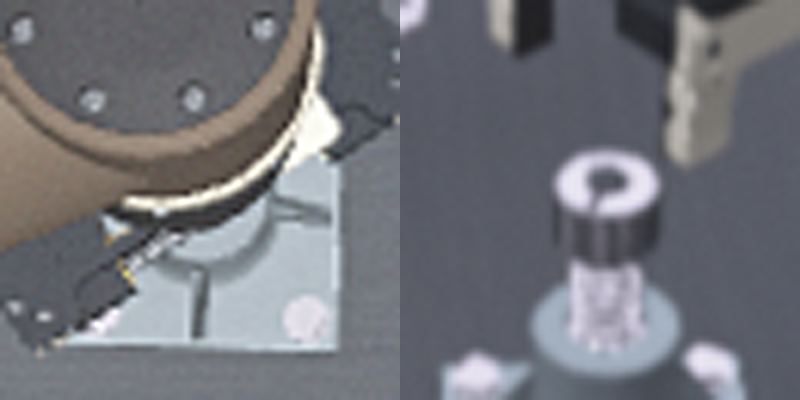

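Jaws are over the head. In the side view the head at (605,205) is between the fingers, and nothing is in the way. I'll descend, then close.

Emit:
carry_out:
  increments:
    - [0, 0, 0, 0, -1.5, -15, 0]
    - [0, 0, 0, 0, -1.5, -30, 0]
    - [0, 0, 0, 0, -1.5, -45, 0]
    - [0, 0, 0, 0, -1.5, -60, 0]
    - [0, 0, 0, 0, -1.5, -70, 0]
    - [0, 0, 0, 0, -1.5, -74, 0]
    - [0, 0, 0, 0, -1.5, -74, 0]
    - [0, 0, 0, 0, -1.5, -74, 0.2]
    - [0, 0, 0, 0, -1.5, -74, 0.3]
    - [0, 0, 0, 0, -1.5, -74, 0.4]
    - [0, 0, 0, 0, -1.5, -74, 0.45]

```text
clock: 5.08
tool_pos: [0.5754, 0.0398, 0.1327]
orientation: [180.0, 0.0, 124.1]
force: [0.2, 0.0, 0.6]
opening: 0.0534
```

Run:
```python
from h import *
np.set_printoptions(precision=4,suppress=True)
q=ctrl.snapshot("side")
b=cv2.resize(q["pixels"][145:205,230:300],(560,480),interpolation=cv2.INTER_CUBIC)
cv2.imwrite("pics/z3.png",b)
o=ctrl.get_obs(); print({k:np.array(o[k]) for k in("clock","joint_pos","tool_pos","orientation","force","moment","opening")})
```

```text
{'clock': array(5.125), 'joint_pos': array([ 23.3823,  15.8911, -19.2291,   0.0002, -54.8707, -79.265 ]), 'tool_pos': array([0.5754, 0.0398, 0.1327]), 'orientation': array([179.9911,   0.0019, 124.1174]), 'force': array([-0.0882,  0.6784, -0.5261]), 'moment': array([ 0.1148, -0.1603, -0.0016]), 'opening': array(0.0506)}
```

View pics/z3.png

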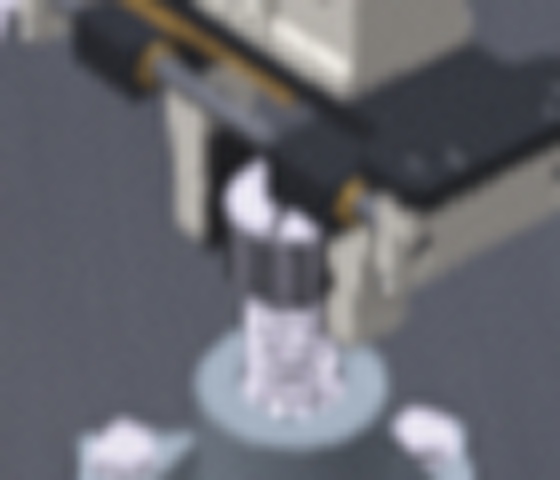

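The fingers straddle the head at (280,265). It looks slightly nearer the right (-y) finger. I'll close in small steps and watch the side force.

Emit:
carry_out:
  increments:
    - [0, 0, 0, 0, 0, 0, 0.46]
    - [0, 0, 0, 0, 0, 0, 0.47]
    - [0, 0, 0, 0, 0, 0, 0.47]
    - [0, 0, 0, 0, 0, 0, 0.47]

```text
clock: 5.62
tool_pos: [0.5754, 0.0398, 0.1325]
orientation: [-180.0, -0.0, 124.1]
force: [-0.2, 0.6, 1.3]
opening: 0.0463
```

Emit:
carry_out:
  increments:
    - [0, 0, 0, 0, 0, 0, 0.5]
    - [0, 0, 0, 0, 0, 0, 0.55]
    - [0, 0, 0, 0, 0, 0, 0.7]
    - [0, 0, 0, 0, 0, 0, 0.7]
    - [0, 0, 0, 0, 0, 0, 0.7]

```text
clock: 6.25
tool_pos: [0.5754, 0.0399, 0.1326]
orientation: [180.0, -0.0, 124.1]
force: [0.3, 1.1, 1.0]
opening: 0.0436
```

```bash
cat > o.py <<'E'
from h import *
np.set_printoptions(precision=4,suppress=True)
o=ctrl.get_obs(); print({k:np.array(o[k]) for k in("clock","joint_pos","tool_pos","orientation","force","moment","opening")})
E
python3 o.py
```

```text
{'clock': array(6.25), 'joint_pos': array([ 23.3856,  15.8968, -19.2277,  -0.006 , -54.8692, -79.2636]), 'tool_pos': array([0.5754, 0.0399, 0.1326]), 'orientation': array([179.9929,  -0.0036, 124.1185]), 'force': array([0.317 , 1.1121, 1.0251]), 'moment': array([ 0.5144,  0.1956, -0.0217]), 'opening': array(0.0436)}
```

Gripped cleanly at 43.6 mm with about 1 N of side force. Now backward, following the helix (1 mm of rise per 60°).

Emit:
carry_out:
  increments:
    - [0, 0, 3, 0, 0, 0.05, 0.7]
    - [0, 0, 6, 0, 0, 0.1, 0.7]
    - [0, 0, 10, 0, 0, 0.17, 0.7]
    - [0, 0, 15, 0, 0, 0.25, 0.7]
    - [0, 0, 15, 0, 0, 0.25, 0.7]

```text
clock: 6.88
tool_pos: [0.5755, 0.0395, 0.1328]
orientation: [-180.0, 0.0, 139.1]
force: [0.3, -0.7, 0.7]
opening: 0.0436
```

```bash
python3 o.py
```

```text
{'clock': array(6.875), 'joint_pos': array([ 23.3641,  15.8888, -19.2183,   0.0273, -54.8949, -64.2961]), 'tool_pos': array([0.5755, 0.0395, 0.1328]), 'orientation': array([-179.9886,    0.0193,  139.0837]), 'force': array([ 0.2618, -0.6997,  0.6648]), 'moment': array([-0.4061, -0.3416,  0.0273]), 'opening': array(0.0436)}
```

Emit:
carry_out:
  increments:
    - [0, 0, 0, 0, 0, -0.7, 0.7]
    - [0, 0, 0, 0, 0, -1.5, 0.7]
    - [0, 0, 0, 0, 0, -1.5, 0.7]

```text
clock: 7.25
tool_pos: [0.5758, 0.0397, 0.1326]
orientation: [180.0, 0.1, 139.0]
force: [-4.6, -0.6, 9.6]
opening: 0.0433
```

Supported: 1.1 mm of push gives about 9 N. I'll keep this small downward bias while turning back, and a loss of the upward force will show the drop.

Emit:
carry_out:
  increments:
    - [0, 0, 4, 0, 0, 0.07, 0.7]
    - [0, 0, 8, 0, 0, 0.13, 0.7]
    - [0, 0, 12, 0, 0, 0.2, 0.7]
    - [0, 0, 16, 0, 0, 0.27, 0.7]
    - [0, 0, 20, 0, 0, 0.33, 0.7]
    - [0, 0, 20, 0, 0, 0.33, 0.7]

```text
clock: 8.0
tool_pos: [0.576, 0.0396, 0.1329]
orientation: [180.0, 0.1, 159.1]
force: [-1.7, -2.9, 8.0]
opening: 0.0436
```

Emit:
carry_out:
  increments:
    - [0, 0, 4, 0, 0, 0.07, 0.7]
    - [0, 0, 8, 0, 0, 0.13, 0.7]
    - [0, 0, 12, 0, 0, 0.2, 0.7]
    - [0, 0, 16, 0, 0, 0.27, 0.7]
    - [0, 0, 20, 0, 0, 0.33, 0.7]
    - [0, 0, 20, 0, 0, 0.33, 0.7]

```text
clock: 8.75
tool_pos: [0.5762, 0.0394, 0.1331]
orientation: [-180.0, 0.1, 179.1]
force: [0.2, -2.8, 6.1]
opening: 0.0437
```

Emit:
carry_out:
  increments:
    - [0, 0, 4, 0, 0, 0.05, 0.7]
    - [0, 0, 8, 0, 0, 0.1, 0.7]
    - [0, 0, 12, 0, 0, 0.15, 0.7]
    - [0, 0, 16, 0, 0, 0.2, 0.7]
    - [0, 0, 20, 0, 0, 0.25, 0.7]
    - [0, 0, 20, 0, 0, 0.25, 0.7]

```text
clock: 9.5
tool_pos: [0.5764, 0.0393, 0.1332]
orientation: [-179.9, 0.1, -160.9]
force: [1.8, -5.4, 6.1]
opening: 0.0435
```

Emit:
carry_out:
  increments:
    - [0, 0, 4, 0, 0, 0.05, 0.7]
    - [0, 0, 8, 0, 0, 0.1, 0.7]
    - [0, 0, 12, 0, 0, 0.15, 0.7]
    - [0, 0, 16, 0, 0, 0.2, 0.7]
    - [0, 0, 20, 0, 0, 0.25, 0.7]
    - [0, 0, 20, 0, 0, 0.25, 0.7]

```text
clock: 10.25
tool_pos: [0.5766, 0.0393, 0.1333]
orientation: [-179.9, 0.1, -141.0]
force: [3.4, -4.9, 2.8]
opening: 0.0433
```

```bash
python3 o.py
```

```text
{'clock': array(10.25), 'joint_pos': array([ 23.3421,  15.8888, -19.1852,   0.1099, -54.8248,  15.6272]), 'tool_pos': array([0.5766, 0.0393, 0.1333]), 'orientation': array([-179.8861,    0.0732, -140.9673]), 'force': array([ 3.4138, -4.9107,  2.7826]), 'moment': array([-1.9276, -1.1219,  0.0842]), 'opening': array(0.0433)}
```

Emit:
carry_out:
  increments:
    - [0, 0, 0, 0.4, -0.5, -0.4, 0.7]
    - [0, 0, 4, 0.4, -0.5, -0.6, 0.7]
    - [0, 0, 8, 0.4, -0.5, -0.6, 0.7]
    - [0, 0, 12, 0.4, -0.5, -0.5, 0.7]
    - [0, 0, 15, 0.4, -0.5, -0.45, 0.7]
    - [0, 0, 15, 0.4, -0.5, -0.45, 0.7]

```text
clock: 11.0
tool_pos: [0.5769, 0.039, 0.133]
orientation: [-179.9, 0.1, -126.0]
force: [1.9, -3.2, 4.4]
opening: 0.0434
```

Emit:
carry_out:
  increments:
    - [0, 0, 4, 0.2, -0.3, 0.05, 0.7]
    - [0, 0, 8, 0.2, -0.3, 0.1, 0.7]
    - [0, 0, 12, 0.2, -0.3, 0.15, 0.7]
    - [0, 0, 15, 0.2, -0.3, 0.2, 0.7]
    - [0, 0, 15, 0.2, -0.3, 0.2, 0.7]

```text
clock: 11.62
tool_pos: [0.5772, 0.0388, 0.1323]
orientation: [-179.9, 0.0, -111.0]
force: [6.0, -4.0, -1.6]
opening: 0.0433
```

Emit:
carry_out:
  increments:
    - [0, 0, 4, 0, 0, 0.05, 0.7]
    - [0, 0, 8, 0, 0, 0.1, 0.7]
    - [0, 0, 12, 0, 0, 0.15, 0.7]
    - [0, 0, 15, 0, 0, 0.2, 0.7]
    - [0, 0, 15, 0, 0, 0.2, 0.7]

```text
clock: 12.25
tool_pos: [0.5772, 0.039, 0.1319]
orientation: [-179.9, 0.0, -96.0]
force: [6.7, -3.8, -6.3]
opening: 0.0432
```

Run:
```python
from h import *
exec(open("o.py").read())
q=ctrl.snapshot("side"); p=ctrl.snapshot("top")
cv2.imwrite("pics/z4.png",np.hstack([cv2.resize(x,(400,400),interpolation=cv2.INTER_CUBIC) for x in(q["pixels"][150:200,240:290],p["pixels"][164:214,224:274])]))
```

```text
{'clock': array(12.25), 'joint_pos': array([ 23.2564,  16.0368, -19.1607,   0.0468, -54.7214,  60.7161]), 'tool_pos': array([0.5772, 0.039 , 0.1319]), 'orientation': array([-179.9105,    0.0064,  -96.0005]), 'force': array([ 6.6854, -3.8336, -6.2751]), 'moment': array([-1.5932, -2.6834, -0.0307]), 'opening': array(0.0432)}
```

View pics/z4.png

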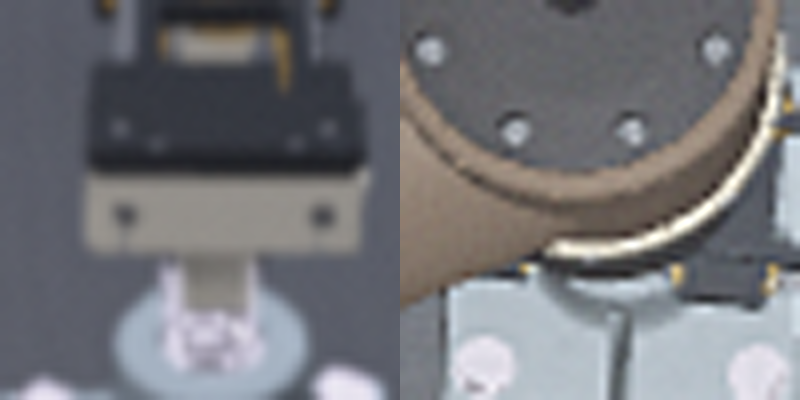

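The upward force is gone and the tool now carries about 7–8 N (spindle hanging), with the notch about 30° past the end. The picture shows the grip upright, with the head hidden by the fingers. Now I'll lower it until it sits.

Emit:
carry_out:
  increments:
    - [0, 0, 0, 0.5, -0.2, -1, 0.7]
    - [0, 0, 0, 0.5, -0.2, -2, 0.7]
    - [0, 0, 0, 0.5, -0.2, -3, 0.7]
    - [0, 0, 0, 0.5, -0.2, -3, 0.7]

```text
clock: 12.85
tool_pos: [0.5775, 0.0389, 0.13]
orientation: [-179.9, 0.0, -95.9]
force: [5.2, -2.8, 2.1]
opening: 0.0437
```

Emit:
carry_out:
  increments:
    - [0, 0, 0, 0, 0, -0.7, 0.7]
    - [0, 0, 0, 0, 0, -1.3, 0.7]
    - [0, 0, 0, 0, 0, -1.3, 0.7]

```text
clock: 13.22
tool_pos: [0.5777, 0.0389, 0.1294]
orientation: [-179.8, 0.0, -95.9]
force: [4.9, -3.4, 6.2]
opening: 0.0431
```

Partly seated with some side load. I'll release the head so it can settle by itself.

Emit:
carry_out:
  increments:
    - [0, 0, 0, 0.3, 0, 1, 0.6]
    - [0, 0, 0, 0.3, 0, 1, 0.45]
    - [0, 0, 0, 0.3, 0, 1, 0.4]
    - [0, 0, 0, 0.3, 0, 1, 0.3]
    - [0, 0, 0, 0.3, 0, 1, 0.3]

```text
clock: 13.85
tool_pos: [0.5765, 0.0389, 0.1289]
orientation: [180.0, -0.0, -95.9]
force: [0.9, -1.5, -0.3]
opening: 0.0608
```

Run:
```python
from h import *
exec(open("o.py").read())
q=ctrl.snapshot("side")
for d in ctrl.search_frame(q,"spindle_head")[:3]+ctrl.search_frame(q,"spindle_notch")[:3]: print(d["confidence"],np.array(d["centre"]))
cv2.imwrite("pics/z5.png",cv2.resize(q["pixels"][150:200,240:290],(500,500),interpolation=cv2.INTER_CUBIC))
```

```text
{'clock': array(13.85), 'joint_pos': array([ 23.2371,  16.2196, -19.3125,  -0.0145, -54.4956,  60.88  ]), 'tool_pos': array([0.5765, 0.0389, 0.1289]), 'orientation': array([179.9701,  -0.0031, -95.8913]), 'force': array([ 0.8724, -1.4933, -0.3097]), 'moment': array([-0.0528,  0.0593,  0.0256]), 'opening': array(0.0608)}
0.81 [0.6983 0.0387 0.1114]
0.62 [0.445  0.0448 0.1021]
0.47 [0.5725 0.032  0.1006]
0.96 [0.6932 0.0359 0.1131]
0.65 [0.4481 0.0445 0.0986]
0.39 [0.5735 0.0345 0.0974]
```

View pics/z5.png

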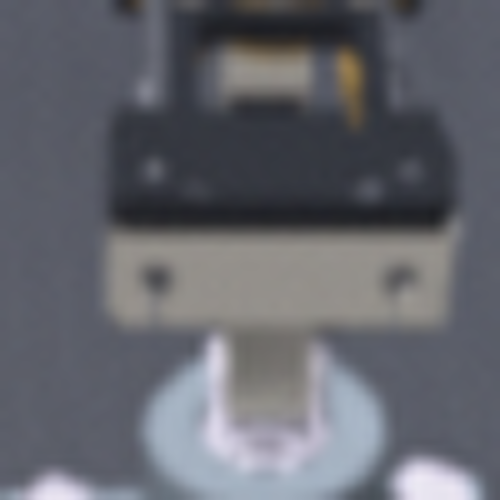

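The finger hides the head. I'll lift clear for one side look to confirm the drop.

Emit:
carry_out:
  increments:
    - [0, 0, 0, 0.5, 0, 0, 0]
    - [0, 0, 0, 0.5, 0, 0, 0]
    - [0, 0, 0, 0.5, 0, 20, 0]
    - [0, 0, 0, 0.5, 0, 45, 0]
    - [0, 0, 0, 0.5, 0, 75, 0]
    - [0, 0, 0, 0.5, 0, 85, 0]
    - [0, 0, 0, 0.5, 0, 85, 0]

```text
clock: 14.88
tool_pos: [0.5774, 0.0389, 0.2144]
orientation: [-180.0, 0.0, -95.9]
force: [0.6, -0.5, -0.5]
opening: 0.0877
```

Run:
```python
from h import *
exec(open("o.py").read())
q=ctrl.snapshot("side")
for d in ctrl.search_frame(q,"spindle_head")[:3]+ctrl.search_frame(q,"spindle_notch")[:3]: print(d["confidence"],np.array(d["centre"]))
for zc in(.152,.1465): print(zc,(proj(q,[[.577,.0388,zc+.015],[.577,.0388,zc-.015],[.577,.0388-.022,zc-.015]])-[240,150]+.5)*10-.5)
cv2.imwrite("pics/z6.png",cv2.resize(q["pixels"][150:200,240:290],(500,500),interpolation=cv2.INTER_CUBIC))
```

```text
{'clock': array(14.875), 'joint_pos': array([ 23.2031,  11.9901, -12.8602,  -0.0108, -65.0911,  60.909 ]), 'tool_pos': array([0.5774, 0.0389, 0.2144]), 'orientation': array([-179.9536,    0.037 ,  -95.8924]), 'force': array([ 0.5684, -0.4704, -0.5355]), 'moment': array([-0.0278,  0.0516, -0.0198]), 'opening': array(0.0877)}
0.93 [0.5744 0.0294 0.147 ]
0.75 [0.4468 0.0433 0.102 ]
0.85 [0.6974 0.0347 0.1113]
0.81 [0.5754 0.0289 0.1463]
0.68 [0.4481 0.0484 0.1029]
0.152 [[265.9856 193.678 ]
 [263.5733 287.7622]
 [273.977  340.9752]]
0.1465 [[265.538  211.1856]
 [263.1387 304.6413]
 [273.4978 357.9531]]
```

View pics/z6.png

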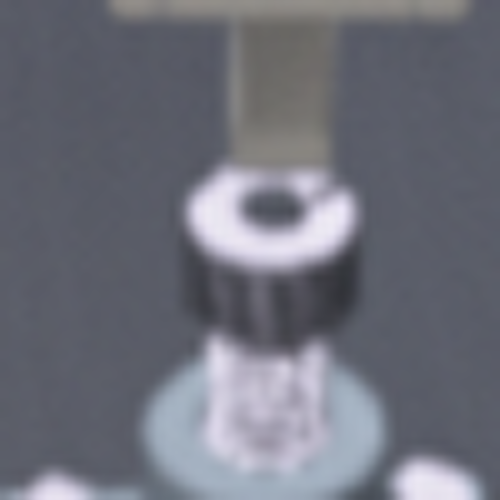

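Side view: the head top is at (272,215). Projections are y = 211 for dropped and 194 for not dropped, so it has dropped. The notch at (325,190) points to about +30°, as intended. I'll go back down and regrip there.

Emit:
carry_out:
  increments:
    - [0, 0, 0, -0.4, 0, -15, 0]
    - [0, 0, 0, -0.4, 0, -40, 0]
    - [0, 0, 0, -0.4, 0, -65, 0]
    - [0, 0, 0, -0.4, 0, -80, 0]
    - [0, 0, 0, -0.4, 0, -85.5, 0.2]
    - [0, 0, 0, -0.4, 0, -85.5, 0.4]
    - [0, 0, 0, -0.4, 0, -85.5, 0.46]
    - [0, 0, 0, -0.4, 0, -85.5, 0.5]
    - [0, 0, 0, -0.4, 0, -85.5, 0.6]
    - [0, 0, 0, -0.4, 0, -85.5, 0.7]
    - [0, 0, 0, -0.4, 0, -85.5, 0.7]
    - [0, 0, 0, -0.4, 0, -85.5, 0.7]

```text
clock: 16.52
tool_pos: [0.5773, 0.039, 0.1291]
orientation: [-179.9, 0.0, -95.9]
force: [-0.5, 1.4, 5.4]
opening: 0.0433
```

Emit:
carry_out:
  increments:
    - [0, 0, -6, 0, 0, -0.1, 0.7]
    - [0, 0, -12, 0, 0, -0.2, 0.7]
    - [0, 0, -18, 0, 0, -0.3, 0.7]
    - [0, 0, -24, 0, 0, -0.4, 0.7]
    - [0, 0, -30, 0, 0, -0.5, 0.7]
    - [0, 0, -36, 0, 0, -0.6, 0.7]
    - [0, 0, -42, 0, 0, -0.7, 0.7]
    - [0, 0, -48, 0, 0, -0.8, 0.7]
    - [0, 0, -54, 0, 0, -0.9, 0.7]
    - [0, 0, -60, 0, 0, -1, 0.7]
    - [0, 0, -60, 0, 0, -1, 0.7]

```text
clock: 17.9
tool_pos: [0.5775, 0.0394, 0.1281]
orientation: [180.0, 0.1, -155.9]
force: [-1.3, 3.2, 6.1]
opening: 0.0434
```

```bash
python3 o.py
```

```text
{'clock': array(17.9), 'joint_pos': array([ 23.2432,  16.2933, -19.3322,  -0.0082, -54.2847,   0.8641]), 'tool_pos': array([0.5775, 0.0394, 0.1281]), 'orientation': array([ 179.9947,    0.09  , -155.8974]), 'force': array([-1.3114,  3.239 ,  6.1292]), 'moment': array([ 1.1565,  0.2662, -0.0295]), 'opening': array(0.0434)}
```

Emit:
carry_out:
  increments:
    - [0, 0, -8, 0, 0.2, -0.13, 0.7]
    - [0, 0, -16, 0, 0.3, -0.27, 0.7]
    - [0, 0, -24, 0, 0.3, -0.4, 0.7]
    - [0, 0, -32, 0, 0.3, -0.53, 0.7]
    - [0, 0, -40, 0, 0.3, -0.67, 0.7]
    - [0, 0, -48, 0, 0.3, -0.8, 0.7]
    - [0, 0, -56, 0, 0.3, -0.93, 0.7]
    - [0, 0, -64, 0, 0.3, -1.07, 0.7]
    - [0, 0, -72, 0, 0.3, -1.2, 0.7]
    - [0, 0, -72, 0, 0.3, -1.2, 0.7]

```text
clock: 19.15
tool_pos: [0.5778, 0.0397, 0.1269]
orientation: [179.9, 0.0, 132.2]
force: [1.4, 2.0, 5.8]
opening: 0.0434
```

Emit:
carry_out:
  increments:
    - [0, 0, -8, 0, 0, -0.13, 0.7]
    - [0, 0, -16, 0, 0, -0.27, 0.7]
    - [0, 0, -24, 0, 0, -0.4, 0.7]
    - [0, 0, -32, 0, 0, -0.53, 0.7]
    - [0, 0, -40, 0, 0, -0.67, 0.7]
    - [0, 0, -48, 0, 0, -0.8, 0.7]
    - [0, 0, -56, 0, 0, -0.93, 0.7]
    - [0, 0, -63, 0, 0, -1.05, 0.7]
    - [0, 0, -63, 0, 0, -1.05, 0.7]

```text
clock: 20.27
tool_pos: [0.578, 0.0394, 0.1259]
orientation: [179.9, -0.1, 69.4]
force: [3.5, 1.7, 4.3]
opening: 0.0437
```

```bash
python3 o.py
```

```text
{'clock': array(20.275), 'joint_pos': array([  23.2472,   16.4393,  -19.4755,    0.0289,  -53.9565, -133.9058]), 'tool_pos': array([0.578 , 0.0394, 0.1259]), 'orientation': array([179.8911,  -0.0723,  69.3584]), 'force': array([3.5248, 1.7219, 4.2962]), 'moment': array([ 0.8574, -1.4952, -0.0815]), 'opening': array(0.0437)}
```

Now release, unwind the wrist around the head, and regrip.

Emit:
carry_out:
  increments:
    - [0, 0, 0, 0, 0, 0, 0.45]
    - [0, 0, 0, 0, 0, 0, 0.3]
    - [0, 0, 0, 0, 0, 0, 0.3]
    - [0, 0, 0, 0, 0, 0, 0.3]
    - [0, 0, 8, 0, 0, 0, 0.3]
    - [0, 0, 16, 0, 0, 0, 0.3]
    - [0, 0, 24, 0, 0, 0, 0.3]
    - [0, 0, 32, 0, 0, 0, 0.3]
    - [0, 0, 40, 0, 0, 0, 0.3]
    - [0, 0, 48, 0, 0, 0, 0.3]
    - [0, 0, 56, 0, 0, 0, 0.3]
    - [0, 0, 64, 0, 0, 0, 0.3]
    - [0, 0, 72, 0, 0, 0, 0.3]
    - [0, 0, 80, 0, 0, 0, 0.3]
    - [0, 0, 88, 0, 0, 0, 0.3]
    - [0, 0, 96, 0, 0, 0, 0.3]
    - [0, 0, 100, 0, 0, 0, 0.3]
    - [0, 0, 100, 0, 0, 0, 0.3]

```text
clock: 22.52
tool_pos: [0.5768, 0.0391, 0.1253]
orientation: [-180.0, -0.0, 169.1]
force: [0.2, 0.2, -0.4]
opening: 0.0614
```

Emit:
carry_out:
  increments:
    - [0, 0, 8, 0, 0, 0, 0.3]
    - [0, 0, 16, 0, 0, 0, 0.3]
    - [0, 0, 24, 0, 0, 0, 0.3]
    - [0, 0, 32, 0, 0, 0, 0.3]
    - [0, 0, 40, 0, 0, 0, 0.3]
    - [0, 0, 48, 0, 0, 0, 0.3]
    - [0, 0, 56, 0, 0, 0, 0.3]
    - [0, 0, 64, 0, 0, 0, 0.3]
    - [0, 0, 72, 0, 0, 0, 0.3]
    - [0, 0, 80, 0, 0, 0, 0.3]
    - [0, 0, 88, 0, 0, 0, 0.3]
    - [0, 0, 96, 0, 0, 0, 0.3]
    - [0, 0, 100, 0, 0, 0, 0.3]
    - [0, 0, 100, 0, 0, 0, 0.45]
    - [0, 0, 100, 0, 0, 0, 0.5]
    - [0, 0, 100, 0, 0, 0, 0.6]
    - [0, 0, 100, 0, 0, 0, 0.7]
    - [0, 0, 100, 0, 0, 0, 0.7]
    - [0, 0, 100, 0, 0, 0, 0.7]

```text
clock: 24.9
tool_pos: [0.5769, 0.0392, 0.1254]
orientation: [-180.0, 0.0, -90.9]
force: [0.8, 0.5, -0.2]
opening: 0.0436
```

```bash
python3 o.py
```

```text
{'clock': array(24.9), 'joint_pos': array([ 23.2543,  16.4493, -19.5307,  -0.0061, -54.0177,  65.8527]), 'tool_pos': array([0.5769, 0.0392, 0.1254]), 'orientation': array([-179.9999,    0.0055,  -90.8965]), 'force': array([ 0.8366,  0.5069, -0.208 ]), 'moment': array([ 0.3207,  0.0628, -0.0226]), 'opening': array(0.0436)}
```

Clean grip. Forward the remaining 195°.

Emit:
carry_out:
  increments:
    - [0, 0, -8, 0, 0, -0.13, 0.7]
    - [0, 0, -16, 0, 0, -0.27, 0.7]
    - [0, 0, -24, 0, 0, -0.4, 0.7]
    - [0, 0, -32, 0, 0, -0.53, 0.7]
    - [0, 0, -40, 0, 0, -0.67, 0.7]
    - [0, 0, -48, 0, 0, -0.8, 0.7]
    - [0, 0, -56, 0, 0, -0.93, 0.7]
    - [0, 0, -64, 0, 0, -1.07, 0.7]
    - [0, 0, -72, 0, 0, -1.2, 0.7]
    - [0, 0, -80, 0, 0, -1.33, 0.7]
    - [0, 0, -88, 0, 0, -1.47, 0.7]
    - [0, 0, -96, 0, 0, -1.6, 0.7]
    - [0, 0, -96, 0, 0, -1.6, 0.7]

```text
clock: 26.52
tool_pos: [0.5774, 0.0396, 0.1238]
orientation: [180.0, 0.1, 173.2]
force: [1.1, 2.3, -1.0]
opening: 0.0434
```

Emit:
carry_out:
  increments:
    - [0, 0, -8, 0, 0, -0.13, 0.7]
    - [0, 0, -16, 0, 0, -0.27, 0.7]
    - [0, 0, -24, 0, 0, -0.4, 0.7]
    - [0, 0, -32, 0, 0, -0.53, 0.7]
    - [0, 0, -40, 0, 0, -0.67, 0.7]
    - [0, 0, -48, 0, 0, -0.8, 0.7]
    - [0, 0, -56, 0, 0, -0.93, 0.7]
    - [0, 0, -64, 0, 0, -1.07, 0.7]
    - [0, 0, -72, 0, 0, -1.2, 0.7]
    - [0, 0, -80, 0, 0, -1.33, 0.7]
    - [0, 0, -88, 0, 0, -1.47, 0.7]
    - [0, 0, -96, 0, 0, -1.6, 0.7]
    - [0, 0, -96, 0, 0, -1.6, 0.7]
    - [0, 0, -96, 0, 0, -1.6, 0.7]

```text
clock: 28.28
tool_pos: [0.5775, 0.0395, 0.1223]
orientation: [179.9, -0.0, 77.4]
force: [4.7, 2.1, -3.6]
opening: 0.043
```

Run:
```python
from h import *
exec(open("o.py").read())
q=ctrl.snapshot("side")
cv2.imwrite("pics/z7.png",cv2.resize(q["pixels"][150:200,240:290],(500,500),interpolation=cv2.INTER_CUBIC))
```

```text
{'clock': array(28.275), 'joint_pos': array([  23.2568,   16.6484,  -19.7139,   -0.0004,  -53.5603, -125.8831]), 'tool_pos': array([0.5775, 0.0395, 0.1223]), 'orientation': array([179.9375,  -0.0456,  77.3735]), 'force': array([ 4.6618,  2.1053, -3.6289]), 'moment': array([ 1.0795, -2.0707,  0.005 ]), 'opening': array(0.043)}
```

View pics/z7.png

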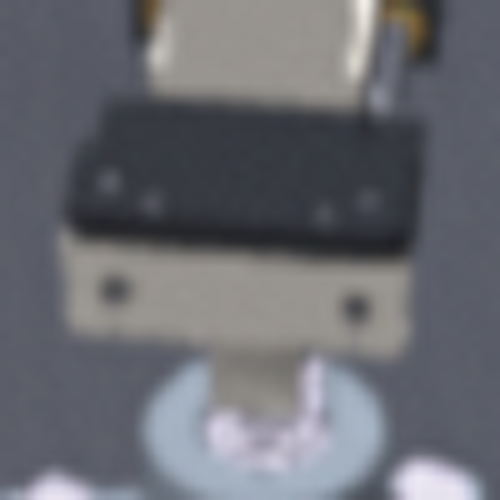

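The finger again hides the notch. There is ample time, so I'll release, lift for one check of the notch angle and height, then regrip.

Emit:
carry_out:
  increments:
    - [0, 0, 0, 0, 0, 0, 0.45]
    - [0, 0, 0, 0, 0, 0, 0.2]
    - [0, 0, 0, 0, 0, 0, 0]
    - [0, 0, 0, 0, 0, 0, 0]
    - [0, 0, 0, 0, 0, 0, 0]
    - [0, 0, 0, 0, 0, 20, 0]
    - [0, 0, 0, 0, 0, 45, 0]
    - [0, 0, 0, 0, 0, 75, 0]
    - [0, 0, 0, 0, 0, 85, 0]
    - [0, 0, 0, 0, 0, 85, 0]

```text
clock: 29.58
tool_pos: [0.577, 0.0392, 0.2074]
orientation: [180.0, -0.0, 77.1]
force: [-0.4, -1.0, -0.5]
opening: 0.0874
```

Run:
```python
from h import *
exec(open("o.py").read())
q=ctrl.snapshot("side")
for d in ctrl.search_frame(q,"spindle_head")[:3]+ctrl.search_frame(q,"spindle_notch")[:3]: print(d["confidence"],np.array(d["centre"]))
for zc in(.1465,.1405): print(zc,(proj(q,[[.577,.0388,zc+.015]])-[240,150]+.5)*10-.5)
cv2.imwrite("pics/z8.png",cv2.resize(q["pixels"][150:200,240:290],(500,500),interpolation=cv2.INTER_CUBIC))
```

```text
{'clock': array(29.575), 'joint_pos': array([  23.2502,   12.2454,  -13.4764,   -0.0121,  -64.2199, -126.1333]), 'tool_pos': array([0.577 , 0.0392, 0.2074]), 'orientation': array([179.9593,  -0.0432,  77.1117]), 'force': array([-0.4143, -1.0184, -0.4726]), 'moment': array([ 0.0284, -0.1367, -0.0031]), 'opening': array(0.0874)}
0.97 [0.4487 0.0473 0.1024]
0.88 [0.6957 0.0369 0.1113]
0.77 [0.5765 0.0314 0.1418]
0.9 [0.5786 0.028  0.144 ]
0.72 [0.4474 0.0477 0.1008]
0.71 [0.6986 0.0331 0.1107]
0.1465 [[265.538  211.1856]]
0.1405 [[265.0525 230.1512]]
```

View pics/z8.png

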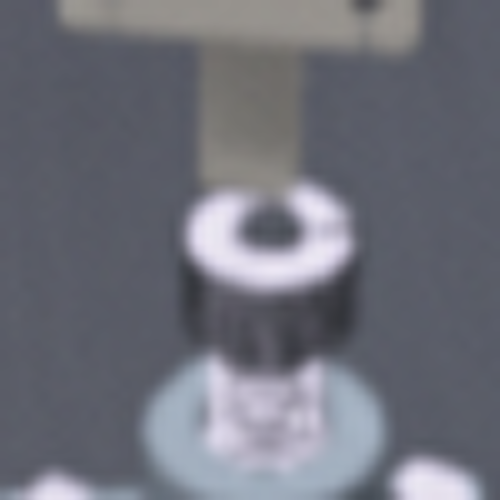

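The head top is now at (270,234), against 230 expected for one turn. The notch at (335,228) points along +x (about 0–10°), so it made one full turn. I'll regrip and hold.

Emit:
carry_out:
  increments:
    - [0, 0, 0, 0, 0, -15, 0]
    - [0, 0, 0, 0, 0, -40, 0]
    - [0, 0, 0, 0, 0, -65, 0]
    - [0, 0, 0, 0, 0, -80, 0]
    - [0, 0, 0, 0, 0, -84.5, 0.2]
    - [0, 0, 0, 0, 0, -84.5, 0.4]
    - [0, 0, 0, 0, 0, -84.5, 0.46]
    - [0, 0, 0, 0, 0, -84.5, 0.5]
    - [0, 0, 0, 0, 0, -84.5, 0.6]
    - [0, 0, 0, 0, 0, -84.5, 0.7]
    - [0, 0, 0, 0, 0, -84.5, 0.7]
    - [0, 0, 0, 0, 0, -84.5, 0.7]
    - [0, 0, 0, 0, 0, -84.5, 0.7]
    - [0, 0, 0, 0, 0, -84.5, 0.7]

```text
clock: 31.48
tool_pos: [0.5772, 0.0393, 0.1232]
orientation: [180.0, -0.0, 77.1]
force: [-1.0, 1.0, 5.6]
opening: 0.0433
```

Run:
```python
from h import *
exec(open("o.py").read())
p=ctrl.snapshot("top")
for l in("spanner","tin_center","offcut_center"):
    for d in ctrl.search_frame(p,l)[:1]: print(l,d["confidence"],np.array(d["centre"]))
if .0425<ctrl.get_obs()["opening"]<.0445: print(ctrl.close_job())
```

```text
{'clock': array(31.475), 'joint_pos': array([  23.2575,   16.5815,  -19.6813,    0.0109,  -53.6889, -126.1362]), 'tool_pos': array([0.5772, 0.0393, 0.1232]), 'orientation': array([179.9559,  -0.0214,  77.1277]), 'force': array([-1.0099,  0.9783,  5.5838]), 'moment': array([ 0.4401,  0.2522, -0.0451]), 'opening': array(0.0433)}
tin_center 0.87 [ 0.4388 -0.3077  0.0622]
offcut_center 0.9 [ 0.6247 -0.2999  0.0363]
the job is handed in; nothing more can be done
None
```

The spindle is started one full turn in its boss and the job was handed in at about 31.5 s, with the gripper still holding the head.

- **Backward turn:** I gripped the head and turned it back in steps. The thread stopped carrying its weight after about 110–125°. I stopped at about 140°, roughly 30° past the thread's end.
- **Drop:** I lowered it and then released it to sit. The side view showed the head at the height expected after the drop, with the notch near +30°.
- **Forward turn:** I turned it forward about 390° in two grips. That is one full turn from the drop point.

**Last checks:**
- **Side view before the final grip:** the head was at about the one-turn height, and the notch was back within about 10° of the thread's end.
- **Final grip:** the opening was 43.3 mm, with side forces around 1 N and about 5.6 N vertical. I did not measure the squeeze itself.
- **Tin and offcut:** the last top picture put the tin within about 3 mm of where it started. The offcut's reading there was about 2 cm off in y from its only earlier reading, a side-camera one at the start. That camera read the tin's y off by a similar amount, and the arm never went near the offcut, so I take this as camera error.
- **Spanner:** the network did not report it in the last picture, so its position is unconfirmed. The arm passed well above it.

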